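Clear the kettle off the spice board and slide the jars into their wells

TASK

The kettle has been left standing on top of the wells of the wooden spice board: first lift it off by its handle and set it down gently and upright in the middle of the white trivet. Then, one after another, slide the three glass spice jars along the board, without lifting them off it or knocking them over, until each drops into a well of its own size and sits upright on the well's floor: the wide jar in the wide middle well, the two narrow jars in the two narrow wells, either way round. Leave the tagine base, the spoon and the bowl where they are.

Things in the scene. Friction and masses are not known exactly. Their poses are not given: they have to be found in the camera images.
- board: thick wooden spice board fixed to the ledge, 300 mm (its x) by 350 mm (its y) by 35 mm high, with three round wells in a row along its y at its x = +75 mm. Origin: centre of its underside (on the ledge, so its top is 35 mm above the origin); x points away from the robot give or take its yaw, z up. The floor of the wells is 19 mm above the origin.
- well_right (a point): centre of the mouth of the right-hand (board y = -105 mm), narrow round well in the board, level with the board's top; 66 mm across, 16 mm deep, flat floor, 2 mm chamfer
- well_middle (a point): centre of the mouth of the middle (board y = 0), wide round well in the board, level with the board's top; 82 mm across, 16 mm deep, flat floor, 2 mm chamfer
- well_left (a point): centre of the mouth of the left-hand (board y = +105 mm), narrow round well in the board, level with the board's top; 66 mm across, 16 mm deep, flat floor, 2 mm chamfer
- jar_large: closed, empty clear-glass spice jar, round, with a flat steel twist cap; 72 mm across the glass (straight wall from the bottom to 43 mm up), 62 mm tall in all, cap 66 mm across, about 220 g. Origin: centre of its underside, z up. It stands on the board, on the robot's side of the wells.
- jar_small_a: closed, empty clear-glass spice jar, round, with a flat steel twist cap; 56 mm across the glass (straight wall from the bottom to 43 mm up), 62 mm tall in all, cap 50 mm across, about 140 g. Origin: centre of its underside, z up. It stands on the board, on the robot's side of the wells.
- jar_small_b: closed, empty clear-glass spice jar, round, with a flat steel twist cap; 56 mm across the glass (straight wall from the bottom to 43 mm up), 62 mm tall in all, cap 50 mm across, about 140 g. Origin: centre of its underside, z up. It stands on the board, on the robot's side of the wells. Same as jar_small_a.
- kettle: small closed steel kettle, about 0.55 kg, base 110 mm and belly 120 mm across, body 84 mm high, short spout towards its x (reaching 86 mm from the axis, 45 to 82 mm up), fixed dark arched handle over the top in its y-z plane. Origin: centre of its underside, z up. It starts on the board, over the wells.
- kettle_handle (a point): middle of the top bar of the kettle's handle: a straight round bar 13 mm thick along the kettle's y, 72 mm long, 135 mm above the kettle's underside; 51 mm free below it to the kettle's top. Axes as the kettle's.
- trivet: round white ceramic trivet fixed on the ledge, 150 mm across, 12 mm high, left or right of the board. Origin: centre of its underside (its top is 12 mm above).
- tagine: bystander: open round terracotta tagine base, 184 mm across the rim, 50 mm high. Origin: centre of its underside.
- spoon: bystander: wooden spoon, 160 mm long, lying at the right, beyond tagine or trivet. Origin at its middle on the underside, x along it.
- bowl: bystander: small white ceramic bowl, 90 mm across, 50 mm high, at the left, beyond tagine or trivet. Origin: centre of its underside.
Not all that is in view belongs to the job. What is shaped like the jar_large but turquoise is not meant.

How it is judged (in metres and radians):
On the way, in this order (a step that is already met when the one before it is completed fails the run):
1. the kettle stands upright on the trivet, let go (horizontal distance between kettle and trivet below 0.03 m and z of kettle in the frame of trivet between 0.008 and 0.016 m and angle between kettle's own z axis and vertical below 0.06 rad and linear speed of kettle below 0.02 m/s and contact force between the fingers and kettle below 0.2 N), for 0.2 s.
2. a first jar sits in a well of its size (((horizontal distance between jar_large and well_middle below 0.008 m and z of jar_large in the frame of board below 0.023 m and angle between jar_large's own z axis and vertical below 0.08 rad) or ((horizontal distance between jar_small_a and well_left below 0.008 m and z of jar_small_a in the frame of board below 0.023 m and angle between jar_small_a's own z axis and vertical below 0.08 rad) or (horizontal distance between jar_small_a and well_right below 0.008 m and z of jar_small_a in the frame of board below 0.023 m and angle between jar_small_a's own z axis and vertical below 0.08 rad)) or ((horizontal distance between jar_small_b and well_left below 0.008 m and z of jar_small_b in the frame of board below 0.023 m and angle between jar_small_b's own z axis and vertical below 0.08 rad) or (horizontal distance between jar_small_b and well_right below 0.008 m and z of jar_small_b in the frame of board below 0.023 m and angle between jar_small_b's own z axis and vertical below 0.08 rad)))), for 0.2 s.
3. two jars sit in wells of their size ((((horizontal distance between jar_large and well_middle below 0.008 m and z of jar_large in the frame of board below 0.023 m and angle between jar_large's own z axis and vertical below 0.08 rad) and ((horizontal distance between jar_small_a and well_left below 0.008 m and z of jar_small_a in the frame of board below 0.023 m and angle between jar_small_a's own z axis and vertical below 0.08 rad) or (horizontal distance between jar_small_a and well_right below 0.008 m and z of jar_small_a in the frame of board below 0.023 m and angle between jar_small_a's own z axis and vertical below 0.08 rad))) or ((horizontal distance between jar_large and well_middle below 0.008 m and z of jar_large in the frame of board below 0.023 m and angle between jar_large's own z axis and vertical below 0.08 rad) and ((horizontal distance between jar_small_b and well_left below 0.008 m and z of jar_small_b in the frame of board below 0.023 m and angle between jar_small_b's own z axis and vertical below 0.08 rad) or (horizontal distance between jar_small_b and well_right below 0.008 m and z of jar_small_b in the frame of board below 0.023 m and angle between jar_small_b's own z axis and vertical below 0.08 rad))) or (((horizontal distance between jar_small_a and well_left below 0.008 m and z of jar_small_a in the frame of board below 0.023 m and angle between jar_small_a's own z axis and vertical below 0.08 rad) or (horizontal distance between jar_small_a and well_right below 0.008 m and z of jar_small_a in the frame of board below 0.023 m and angle between jar_small_a's own z axis and vertical below 0.08 rad)) and ((horizontal distance between jar_small_b and well_left below 0.008 m and z of jar_small_b in the frame of board below 0.023 m and angle between jar_small_b's own z axis and vertical below 0.08 rad) or (horizontal distance between jar_small_b and well_right below 0.008 m and z of jar_small_b in the frame of board below 0.023 m and angle between jar_small_b's own z axis and vertical below 0.08 rad))))), for 0.2 s.
At the end, for the whole second after the job is handed in: Kettle still and upright (0.06 rad) on the trivet, axes within 30 mm. Each jar at rest, upright (0.08 rad), underside within 4 mm of the floor and axis within 8 mm of the axis of a well of its size: large in the middle, the small ones left and right, either way round (horizontal distance between kettle and trivet below 0.03 m and z of kettle in the frame of trivet between 0.008 and 0.016 m and angle between kettle's own z axis and vertical below 0.06 rad and linear speed of each of kettle, jar_large, jar_small_a, jar_small_b below 0.02 m/s and horizontal distance between jar_large and well_middle below 0.008 m and z of jar_large in the frame of board below 0.023 m and angle between jar_large's own z axis and vertical below 0.08 rad and ((horizontal distance between jar_small_a and well_left below 0.008 m and z of jar_small_a in the frame of board below 0.023 m and angle between jar_small_a's own z axis and vertical below 0.08 rad) or (horizontal distance between jar_small_a and well_right below 0.008 m and z of jar_small_a in the frame of board below 0.023 m and angle between jar_small_a's own z axis and vertical below 0.08 rad)) and ((horizontal distance between jar_small_b and well_left below 0.008 m and z of jar_small_b in the frame of board below 0.023 m and angle between jar_small_b's own z axis and vertical below 0.08 rad) or (horizontal distance between jar_small_b and well_right below 0.008 m and z of jar_small_b in the frame of board below 0.023 m and angle between jar_small_b's own z axis and vertical below 0.08 rad))); the robot touches nothing.
It fails at once if a jar is lifted more than 20 mm off the board (z of any of jar_large, jar_small_a, jar_small_b in the frame of board above 0.055 m).
It fails at once if a jar is knocked over (tilted more than 0.9 rad) (angle between any of jar_large, jar_small_a, jar_small_b's own z axis and vertical above 0.9 rad).
It fails at once if the kettle is tipped more than 0.6 rad (angle between kettle's own z axis and vertical above 0.6 rad).
It fails at once if the kettle is banged down on the trivet (more than 80 N) (contact force between kettle and trivet above 80 N).
It fails at once if tagine base, spoon or bowl is moved more than 25 mm (distance of any of tagine, spoon, bowl from where it was at the start of the episode above 0.025 m).
It also fails if it takes over 72 s, if anything falls off the work surface, if the arm or the gripper's body presses on something with over 40 N, if the wrist force passes 120 N, or if a joint passes its speed limit or range.

ROBOT

A 6-joint arm with a two-finger parallel gripper is mounted at the origin on the work surface. World frame = base frame: x ahead of the robot, y to its left, z up, the work surface at z = 0. Lengths are in mm, angles in rad, forces in N, time in s.
With the tool pointing down it reaches from about 350 to 775 mm from the base axis. Payload 7.3 kg.
Tool frame: the origin (TCP) lies midway between the tips of the shut fingers; the grasp point (between the pads) lies 19 mm behind it; z points along the fingers, y is the line along which they close (so a half turn about z gives the same grasp; the last joint's range is limited). The gripper opens to 92 mm and grips with 3 to 60 N. Pads are 19 mm wide; open, the fingers measure 130 mm over their backs; the gripper's body (75 mm by 190 mm) begins 47 mm behind the grasp point.
Start: joints at [1.105, 0.342, 1.524, -0, 1.275, -0.146], TCP at [165.033, 498.406, 226.741] pointing down, gripper open.
Joint ranges: [-2.53, 2.53], [-0.77, 2.02], [0.04, 2.7], [-1, 4.14], [0.28, 2.66], [-3.11, 3.11]. Speed limits (rad/s): [2.57, 2.57, 3.14, 3.14, 3.14, 3.14].

INTERFACE

Orientations are given as [roll, pitch, yaw] about the fixed x, y, z axes, in that order (R = Rz(yaw) Ry(pitch) Rx(roll)).
In Python, from plant import bot gives the robot as it stands.
- The arm moves only by the tool servo_tool, never from a script. Its argument "deltas" is a list of rows, each a list of 2 entries, a list of its own where there are three numbers: the shift along the tool's x, y, z in m, then the turn, a rotation vector about the tool's x, y, z in degrees. A call has 1 to 20 rows; each row shifts and turns the commanded pose from where the row before left it, along the tool's axes as they then stand; what a row does not reach is not made up. A row lasts 1/8 s, in which the tool goes at most 62.5 mm and 10.7 degrees, less where a joint would pass 70% of its speed; a pose out of reach is approached as far as the arm can. A call with a gripper value outside its range is refused whole. "fingers" is the opening, from 0 (shut) to 1 (fully open), set as the call begins (left out, the last holds). The fingers move at their own pace and stop on an object; the grip force is fixed at half the most. Time passes only in rows, so rows that do not move let the fingers close. It gives the time, the measured TCP pose, the force, the opening and the grip force at its end, in the units of the state.
- bot.get_obs(): the state, without advancing time (a new reading comes with each control period).
- bot.capture(name): name is "side" or "top"; returns the picture (420x560x3 uint8, red, green, blue); there is no depth.
- bot.camera_model(name): a dict with "mtx" (3x3 intrinsics, pixels), "xyz" and "rotation" of the camera in the world. Camera axes: x right, y down, z forward; pixel columns grow to the right and rows downward; lengths in mm; the calibration is good to about 2 mm. A picture is of the moment at which its call begins. camera_model takes no time and is no camera call.
- bot.close_job(): hands the job in; it is judged then, once.
The state is a dict: "time": time; "joint_positions": joint angles; "dq": joint speeds; "tau": joint torques, N m; "tool_pos": TCP position; "tcp_rot": TCP orientation; "contact_force": force on the tool from outside, world axes, zero at the start; "moment": the same for the moment, N m; "grip_width": finger opening in mm; "finger_force": force on a finger pad.
Only numpy, scipy, OpenCV 4.12 (cv2) and the standard library are available. Lean on these libraries where they do the work, as an engineer would, in place of code of your own. Each camera call takes 0.05 s, during which the arm holds its last target. There are 200 camera calls.

## Working session

There is one attempt and no reset: what is moved stays moved. The work goes in short steps, Python scripts to look and compute and a tool call to move; the robot and the scene stay as the last step left them, time stands still between calls to the robot, and variables do not carry over. Pictures are saved under pics/ and viewed, at most 10 in all, crops included, and the job is handed in when it is done.

Besides the shell and the picture viewer there is one more tool, called after ">>>" by a JSON object that holds its "api" and its "payload". servo_tool: Moves the arm, as the interface text tells. Its arguments: {"type":"object","properties":{"deltas":{"type":"array"},"fingers":{"type":"number"}},"required":["deltas"]}

```bash
mkdir -p pics; ls; cat > h.py <<'E'
import numpy as np,cv2
from plant import bot
def snap(n,f):
    a=np.array(bot.capture(n)); cv2.imwrite(f'pics/{f}.png',a[:,:,::-1]); return a
def ray(n,u,v):
    m=bot.camera_model(n);K=np.array(m["mtx"]);R=np.array(m["rotation"])
    d=R@np.linalg.solve(K,[u,v,1.]);return np.array(m["xyz"],float),d/np.linalg.norm(d)
def onz(n,u,v,z):
    o,d=ray(n,u,v);return o+d*(z-o[2])/d[2]
def tri(n1,p1,n2,p2):
    o1,d1=ray(n1,*p1);o2,d2=ray(n2,*p2)
    s=np.linalg.lstsq(np.c_[d1,-d2],o2-o1,rcond=None)[0]
    a=o1+d1*s[0];b=o2+d2*s[1];return (a+b)/2,np.linalg.norm(a-b)
def proj(n,p):
    m=bot.camera_model(n);q=np.array(m["mtx"])@np.array(m["rotation"]).T@(np.array(p,float)-np.array(m["xyz"]));return q[:2]/q[2]
E
python3 - <<'E'
from h import *
a=snap("top","t0");b=snap("side","s0")
for n in("top","side"):print(bot.camera_model(n))
print({k:np.round(v,3).tolist() for k,v in bot.get_obs().items()})
E
```

```text
pics
{'mtx': array([[446.47936564,   0.        , 276.47720011],
       [  0.        , 446.47936564, 203.74358005],
       [  0.        ,   0.        ,   1.        ]]), 'xyz': array([ 276.86931632,   15.8003217 , 1297.53872799]), 'rotation': array([-2.97206142,  0.00961999, -1.59628415])}
{'mtx': array([[417.26927151,   0.        , 288.93414113],
       [  0.        , 417.26927151, 204.26628724],
       [  0.        ,   0.        ,   1.        ]]), 'xyz': array([  96.4627258 , -589.80655746,  675.08090926]), 'rotation': array([-2.22024915, -0.00733509, -0.56180595])}
{'time': 0.1, 'joint_positions': [1.105, 0.343, 1.525, -0.0, 1.275, -0.146], 'dq': [0.001, -0.003, -0.001, 0.0, -0.001, 0.001], 'tau': [0.003, -43.2, -24.47, 0.072, 0.053, -0.0], 'tool_pos': [164.866, 498.055, 226.125], 'tcp_rot': [-3.14, -0.0, 2.822], 'contact_force': [0.217, 0.095, -1.367], 'moment': [-0.053, -0.018, 0.002], 'finger_force': 0.0, 'grip_width': 91.612}
```

View pics/t0.png

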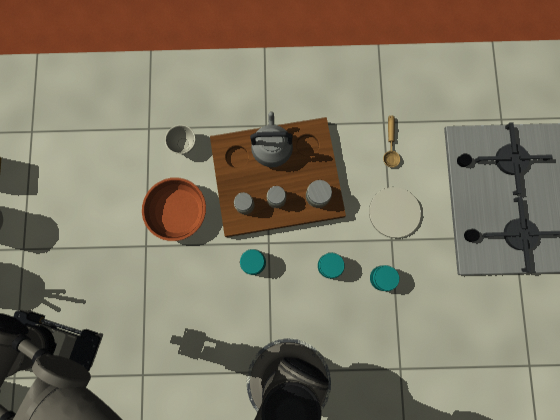

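View pics/s0.png

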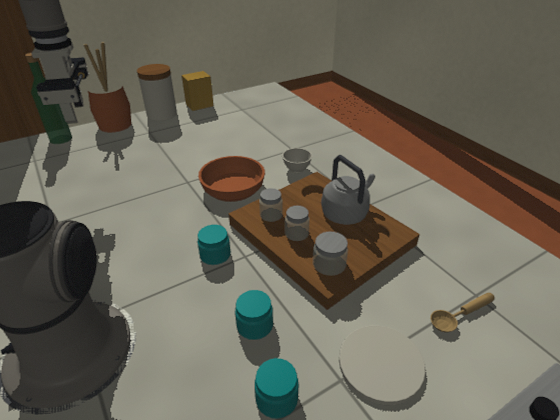

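The top view shows the kettle at (272,145), the jars at (243,203), (276,196) and (319,192), and the trivet at (396,212). The tagine is at (174,208), the bowl at (180,140) and the spoon at (392,145). The side view shows the kettle at (346,195), the jars at (271,205), (297,222) and (331,253), and the trivet at (382,362).

Wide-jar candidates (top): the grey-capped one on the board at (319,192) and the turquoise ones at (252,262), (331,265), (385,278). The grey one is meant, because it is on the board and has a steel cap. One enlarged crop will confirm it.

```bash
sed -i 's/^from plant import bot/from plant import bot\nfrom scipy.spatial.transform import Rotation as Ro\ndef RR(m): return Ro.from_euler("xyz",m["rotation"]).as_matrix()/; s/R=np.array(m\["rotation"\])/R=RR(m)/; s/np.array(m\["rotation"\]).T/RR(m).T/' h.py
python3 - <<'E'
from h import *
a=cv2.imread('pics/t0.png');b=cv2.imread('pics/s0.png')
A=cv2.resize(a[105:245,200:430],None,fx=3.4,fy=3.4,interpolation=cv2.INTER_CUBIC)[:,:780]
B=cv2.resize(b[145:305,220:440],None,fx=3.5,fy=3.5,interpolation=cv2.INTER_CUBIC)
cv2.imwrite('pics/tc.png',A);cv2.imwrite('pics/sc.png',B)
print(proj("top",[0,0,0]),proj("side",[0,0,0]))
for n,im in(("top",a),("side",b)):
    hsv=cv2.cvtColor(im,cv2.COLOR_BGR2HSV)
    m=((hsv[:,:,1]<40)&(hsv[:,:,2]>(195 if n=="top" else 180))).astype(np.uint8)
    print(n,np.percentile(hsv[:,:,2],[50,90,99]),hsv[212,396] if n=="top" else hsv[362,382])
    # board
    w=cv2.inRange(hsv,(5,90,40),(20,230,200));w=cv2.morphologyEx(w,cv2.MORPH_OPEN,np.ones((3,3)))
    cs=cv2.findContours(w,0,2)[0]
    for c in cs:
        if cv2.contourArea(c)>800: 
            h=cv2.convexHull(c);print("brown",cv2.boundingRect(c),cv2.approxPolyDP(h,5,True)[:,0].tolist())
E
```

```text
[289.2813688  381.78308715] [ 69.78477753 348.91611195]
top [159. 170. 175.] [ 28  36 172]
brown (142, 178, 64, 63) [[190, 181], [204, 197], [200, 226], [179, 240], [156, 236], [142, 217], [148, 190], [168, 178]]
brown (210, 118, 136, 119) [[326, 118], [345, 215], [225, 236], [210, 136]]
brown (0, 0, 560, 55) [[559, 0], [559, 39], [0, 54], [0, 0]]
side [103. 154. 158.] [ 27  30 155]
brown (229, 173, 190, 136) [[229, 213], [319, 173], [418, 236], [414, 246], [326, 308], [231, 225]]
brown (199, 156, 66, 45) [[264, 169], [258, 189], [238, 200], [210, 195], [199, 179], [205, 164], [227, 156], [251, 158]]
brown (89, 88, 42, 44) [[123, 88], [130, 124], [101, 130], [89, 93]]
brown (281, 71, 279, 187) [[281, 82], [332, 71], [559, 184], [559, 257]]
brown (0, 0, 45, 142) [[17, 0], [33, 44], [44, 131], [0, 141], [0, 0]]
```

View pics/tc.png

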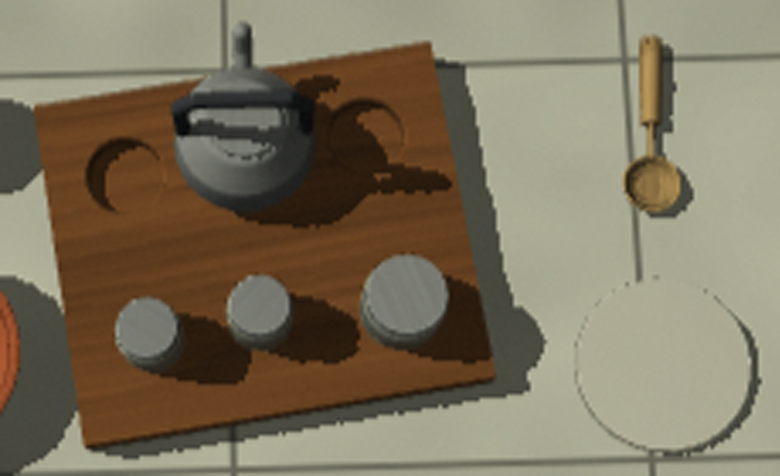

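View pics/sc.png

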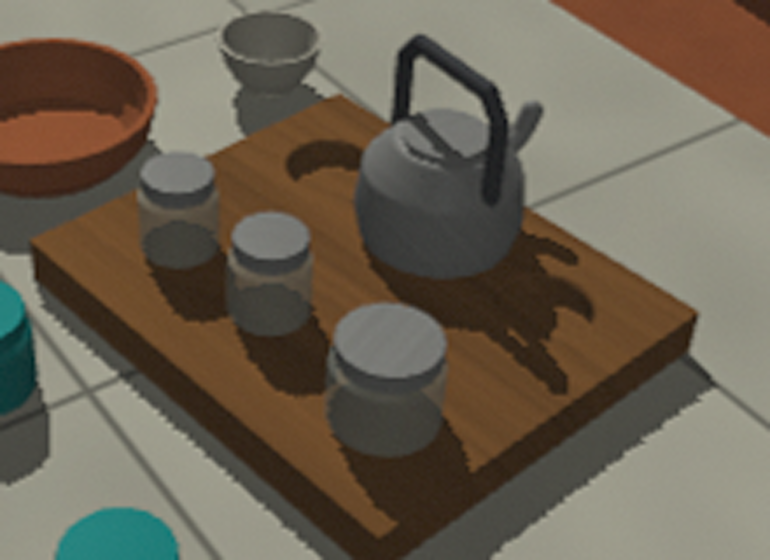

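The crops confirm it: the large steel-capped jar is at top crop (405,295) and side crop (389,338). The small ones are at top crop (147,328) and (259,306), and side crop (178,172) and (271,238). The handle bar is centred at top crop (244,100) and side crop (457,64). The turquoise jars are off the board.

```bash
python3 - <<'E'
from h import *
T=lambda u,v:(199.65+u/3.4,104.65+v/3.4)
S=lambda u,v:(219.65+u/3.5,144.65+v/3.5)
P={}
for k,t,s in [("BL",(36,105),(340,95)),("BR",(431,42),(696,315)),("FL",(84,440),(33,243)),("FR",(494,376),(390,530)),
 ("capa",(147,327),(178,171)),("capb",(259,304),(271,237)),("capL",(405,294),(389,338)),
 ("hL",(190,100),(418,40)),("hR",(300,100),(494,88)),("hM",(244,99),(457,64))]:
    P[k],g=tri("top",T(*t),"side",S(*s)); print(k,P[k].round(1),"gap",g.round(1))
# trivet ellipse fits
for n,box in(("top",(360,180,430,245)),("side",(325,315,435,410))):
    im=cv2.imread(f'pics/{n[0]}0.png');x0,y0,x1,y1=box
    g=im[y0:y1,x0:x1].astype(int); hsv=cv2.cvtColor(im,cv2.COLOR_BGR2HSV)[y0:y1,x0:x1]
    c=hsv[(y1-y0)//2,(x1-x0)//2].astype(int);print(n,c,hsv[2,2])
cc,_=tri("top",T(664,364),"side",(382,360));print("trivet",cc,_)
for z in(0,12,35):print(z,onz("top",*T(664,364),z).round(1),onz("side",382,361,z).round(1))
print("well left edge far etc", onz("top",*T(125,175),35), onz("top",*T(367,133),35))
# board fit using z=35 plane for both cams
for z in (35,):
  loc=np.array([[150,175],[150,-175],[-150,175],[-150,-175]])
  for n,F,pts in(("top",T,[(36,105),(431,42),(84,440),(494,376)]),("side",S,[(340,95),(696,315),(33,243),(390,530)])):
    q=np.array([onz(n,*F(*p),z)[:2] for p in pts]);a=loc-loc.mean(0);c=q.mean(0);b=q-c
    yaw=np.arctan2((a[:,0]*b[:,1]-a[:,1]*b[:,0]).sum(),(a*b).sum());R=np.array([[np.cos(yaw),-np.sin(yaw)],[np.sin(yaw),np.cos(yaw)]])
    sc=(np.linalg.norm(b)/np.linalg.norm(a))
    print(n,"c",c.round(1),"yaw",yaw.round(4),"scale",sc.round(3),"res",(b-a@R.T).round(1).tolist())
    for w in(105,0,-105):print((c+R@[75,w]).round(1))
for k,h in(("capa",97),("capb",97),("capL",97),("hM",170)):
    pass
print([onz("top",*T(*p),97).round(1).tolist() for p in((147,327),(259,304),(405,294))],[onz("side",*S(*p),97).round(1).tolist() for p in((178,171),(271,237),(389,338))])
E
```

```text
BL [703.1 213.8  30.4] gap 2.4
BR [ 750.9 -132.    29.3] gap 2.9
FL [409.1 174.3  26.2] gap 3.7
FR [ 457.9 -173.8   34.4] gap 7.0
capa [493.3 114.1  94.2] gap 0.9
capb [510.1  23.5  91. ] gap 1.3
capL [515.5 -95.   92.2] gap 0.1
hL [658.7  72.3 167. ] gap 0.1
hR [652.9 -12.8 176.6] gap 0.4
hM [657.6  30.1 170.3] gap 0.7
top [ 26  35 174] [ 30  35 170]
side [ 27  31 155] [30 21 87]
trivet [ 465.41519672 -322.27383779    7.70728211] 0.9735840731974708
0 [ 466.1 -324.     0. ] [ 468.8 -320.9    0. ]
12 [ 464.4 -320.9   12. ] [ 462.2 -325.7   12. ]
35 [ 461.  -314.8   35. ] [ 449.5 -334.8   35. ]
well left edge far etc [637.68928207 135.97773328  35.        ] [669.25711921 -73.3910843   35.        ]
top c [579.3  20.3] yaw 0.1336 scale 0.992 res [[-2.0, -1.1], [-1.3, 1.0], [2.6, -1.1], [0.7, 1.2]]
[639.7 134.3]
[653.7  30.3]
[667.6 -73.8]
side c [576.3  15.5] yaw 0.1479 scale 0.981 res [[-1.3, -2.4], [-6.9, -0.0], [1.0, -2.0], [7.2, 4.4]]
[635.  130.4]
[650.5  26.5]
[665.9 -77.3]
[[493.2, 113.7, 97.0], [509.5, 23.2, 97.0], [514.5, -94.6, 97.0]] [[490.9, 110.8, 97.0], [505.2, 17.4, 97.0], [512.0, -99.1, 97.0]]
```

>>> {"api": "servo_tool", "payload": {"deltas": [[[0, 0, 0], [0, 0, 10.24]], [[0, 0, 0], [0, 0, 10.24]], [[0, 0, 0], [0, 0, 10.24]], [[0, 0, 0], [0, 0, 10.24]], [[0, 0, 0], [0, 0, 10.24]], [[0, 0, 0], [0, 0, 10.24]], [[0, 0, 0], [0, 0, 10.24]], [[0, 0, 0], [0, 0, 0]]], "fingers": 1}}

```text
time: 1.1
tool_pos: [165.0, 498.2, 226.4]
tcp_rot: [-3.141, 0.001, 1.572]
contact_force: [-0.1, 0.1, 0.4]
grip_width: 91.8
finger_force: 0.0
```

>>> {"api": "servo_tool", "payload": {"deltas": [[[-0.0156, 0.0164, 0], [0, 0, 0]], [[-0.0312, 0.0328, 0], [0, 0, 0]], [[-0.0312, 0.0328, 0], [0, 0, 0]], [[-0.0312, 0.0328, 0], [0, 0, 0]], [[-0.0312, 0.0328, 0], [0, 0, 0]], [[-0.0312, 0.0328, 0], [0, 0, 0]], [[-0.0312, 0.0328, 0], [0, 0, 0]], [[-0.0312, 0.0328, 0], [0, 0, 0]], [[-0.0312, 0.0328, 0], [0, 0, 0]], [[-0.0312, 0.0328, 0], [0, 0, 0]], [[-0.0312, 0.0328, 0], [0, 0, 0]], [[-0.0312, 0.0328, 0], [0, 0, 0]], [[-0.0312, 0.0328, 0], [0, 0, 0]], [[-0.0312, 0.0328, 0], [0, 0, 0]], [[-0.0312, 0.0328, 0], [0, 0, 0]], [[-0.0156, 0.0164, 0], [0, 0, 0]], [[0, 0, 0], [0, 0, 0]], [[0, 0, 0], [0, 0, 0]]]}}

```text
time: 3.35
tool_pos: [656.3, 31.1, 226.4]
tcp_rot: [-3.141, -0.001, 1.573]
contact_force: [-0.2, 0.9, 0.3]
grip_width: 91.9
finger_force: 0.0
```

>>> {"api": "servo_tool", "payload": {"deltas": [[[0, 0, 0.012], [0, 0, 0]], [[0, 0, 0.02], [0, 0, 0]], [[0, 0, 0.02], [0, 0, 0]], [[0, 0, 0.015], [0, 0, 0]], [[0, 0, 0.008], [0, 0, 0]], [[0, 0, 0], [0, 0, 0]], [[0, 0, 0], [0, 0, 0]]]}}

```text
time: 4.22
tool_pos: [657.4, 30.4, 152.5]
tcp_rot: [3.14, 0.0, 1.571]
contact_force: [-0.1, -0.0, 0.2]
grip_width: 91.9
finger_force: 0.0
```

Close on the bar, then check grip before lifting.

>>> {"api": "servo_tool", "payload": {"deltas": [[[0, 0, 0], [0, 0, 0]], [[0, 0, 0], [0, 0, 0]], [[0, 0, 0], [0, 0, 0]], [[0, 0, 0], [0, 0, 0]], [[0, 0, 0], [0, 0, 0]], [[0, 0, 0], [0, 0, 0]], [[0, 0, 0], [0, 0, 0]], [[0, 0, 0], [0, 0, 0]]], "fingers": 0}}

```text
time: 5.22
tool_pos: [657.0, 30.4, 151.7]
tcp_rot: [3.141, -0.0, 1.571]
contact_force: [0.8, 1.2, -0.4]
grip_width: 16.8
finger_force: 0.0
```

>>> {"api": "servo_tool", "payload": {"deltas": [[[0, 0, 0], [0, 0, 0]], [[0, 0, 0], [0, 0, 0]], [[0, 0, 0], [0, 0, 0]], [[0, 0, 0], [0, 0, 0]]]}}

```text
time: 5.72
tool_pos: [657.0, 30.4, 151.7]
tcp_rot: [3.142, -0.0, 1.571]
contact_force: [0.5, -0.1, 0.0]
grip_width: 11.7
finger_force: 30.0
```

>>> {"api": "servo_tool", "payload": {"deltas": [[[0, 0, -0.003], [0, 0, 0]], [[0, 0, -0.007], [0, 0, 0]], [[0, 0, -0.012], [0, 0, 0]], [[0, 0, -0.016], [0, 0, 0]], [[0, 0, -0.016], [0, 0, 0]], [[0, 0, -0.016], [0, 0, 0]], [[0, 0, -0.012], [0, 0, 0]], [[0, 0, -0.006], [0, 0, 0]], [[0, 0, -0.003], [0, 0, 0]], [[0, 0, 0], [0, 0, 0]], [[0, 0, 0], [0, 0, 0]]]}}

```text
time: 7.1
tool_pos: [656.8, 30.4, 242.1]
tcp_rot: [-3.14, -0.0, 1.571]
contact_force: [0.1, -0.2, -4.4]
grip_width: 12.3
finger_force: 30.0
```

>>> {"api": "servo_tool", "payload": {"deltas": [[[-0.0052, -0.0028, 0], [0, 0, 0]], [[-0.0104, -0.0056, 0], [0, 0, 0]], [[-0.0155, -0.0085, 0], [0, 0, 0]], [[-0.0207, -0.0113, 0], [0, 0, 0]], [[-0.0207, -0.0113, 0], [0, 0, 0]], [[-0.0207, -0.0113, 0], [0, 0, 0]], [[-0.0207, -0.0113, 0], [0, 0, 0]], [[-0.0207, -0.0113, 0], [0, 0, 0]], [[-0.0207, -0.0113, 0], [0, 0, 0]], [[-0.0207, -0.0113, 0], [0, 0, 0]], [[-0.0207, -0.0113, 0], [0, 0, 0]], [[-0.0207, -0.0113, 0], [0, 0, 0]], [[-0.0207, -0.0113, 0], [0, 0, 0]], [[-0.0207, -0.0113, 0], [0, 0, 0]], [[-0.0207, -0.0113, 0], [0, 0, 0]], [[-0.0207, -0.0113, 0], [0, 0, 0]], [[-0.0207, -0.0113, 0], [0, 0, 0]], [[-0.0155, -0.0085, 0], [0, 0, 0]], [[-0.0104, -0.0056, 0], [0, 0, 0]], [[-0.0052, -0.0028, 0], [0, 0, 0]]]}}

```text
time: 9.6
tool_pos: [464.6, -322.1, 242.7]
tcp_rot: [3.141, -0.0, 1.57]
contact_force: [0.2, 0.2, -4.3]
grip_width: 12.1
finger_force: 30.0
```

>>> {"api": "servo_tool", "payload": {"deltas": [[[0, 0, 0], [0, 0, 0]], [[0, 0, 0], [0, 0, 0]], [[0, 0, 0.005], [0, 0, 0]], [[0, 0, 0.012], [0, 0, 0]], [[0, 0, 0.016], [0, 0, 0]], [[0, 0, 0.016], [0, 0, 0]], [[0, 0, 0.016], [0, 0, 0]], [[0, 0, 0.012], [0, 0, 0]], [[0, 0, 0.008], [0, 0, 0]], [[0, 0, 0.005], [0, 0, 0]], [[0, 0, 0], [0, 0, 0]], [[0, 0, 0], [0, 0, 0]]]}}

```text
time: 11.1
tool_pos: [465.2, -321.8, 153.2]
tcp_rot: [3.141, 0.001, 1.571]
contact_force: [0.6, -0.6, -4.2]
grip_width: 12.1
finger_force: 30.0
```

```bash
python3 - <<'E'
from h import *
a=snap("top","t1");b=snap("side","s1")
A=cv2.resize(a[150:300,330:480,::-1],None,fx=2.6,fy=2.6);B=cv2.resize(b[200:400,300:500,::-1],None,fx=1.95,fy=1.95)
cv2.imwrite('pics/m1.png',np.hstack([A,B]))
E
```

```text
(no output)
```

View pics/m1.png

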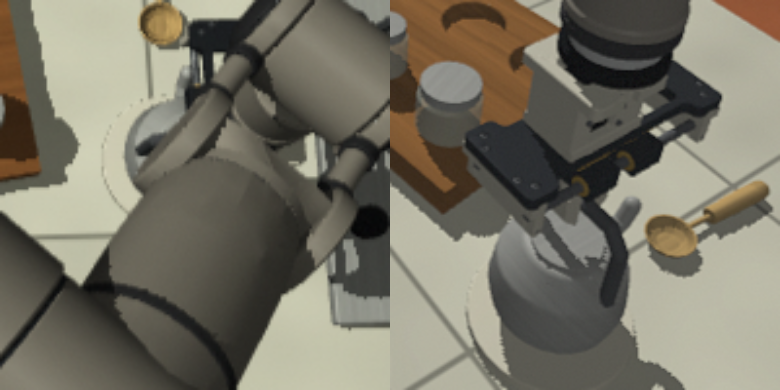

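The top half shows the kettle hanging over the trivet, partly hidden by the arm. The side half shows it upright, just above the trivet at crop (560,330). Now lowering.

>>> {"api": "servo_tool", "payload": {"deltas": [[[0, 0, 0.004], [0, 0, 0]], [[0, 0, 0.005], [0, 0, 0]], [[0, 0, 0.005], [0, 0, 0]], [[0, 0, 0.003], [0, 0, 0]], [[0, 0, 0.002], [0, 0, 0]], [[0, 0, 0.001], [0, 0, 0]], [[0, 0, 0.001], [0, 0, 0]], [[0, 0, 0], [0, 0, 0]]]}}

```text
time: 12.2
tool_pos: [465.0, -321.6, 131.7]
tcp_rot: [3.142, -0.0, 1.571]
contact_force: [-0.1, 0.8, -4.3]
grip_width: 12.0
finger_force: 30.0
```

>>> {"api": "servo_tool", "payload": {"deltas": [[[0, 0, 0.001], [0, 0, 0]], [[0, 0, 0.001], [0, 0, 0]], [[0, 0, 0], [0, 0, 0]]]}}

```text
time: 12.58
tool_pos: [464.9, -321.5, 129.6]
tcp_rot: [-3.141, -0.0, 1.571]
contact_force: [0.8, -0.1, -4.3]
grip_width: 12.1
finger_force: 30.0
```

>>> {"api": "servo_tool", "payload": {"deltas": [[[0, 0, 0.0008], [0, 0, 0]], [[0, 0, 0.0007], [0, 0, 0]], [[0, 0, 0], [0, 0, 0]]]}}

```text
time: 12.95
tool_pos: [465.0, -321.7, 128.7]
tcp_rot: [3.141, 0.0, 1.571]
contact_force: [-1.5, 1.4, 1.6]
grip_width: 11.8
finger_force: 30.0
```

>>> {"api": "servo_tool", "payload": {"deltas": [[[0, 0, 0.0007], [0, 0, 0]], [[0, 0, 0], [0, 0, 0]]]}}

```text
time: 13.2
tool_pos: [465.1, -321.8, 128.7]
tcp_rot: [3.141, 0.001, 1.571]
contact_force: [-3.2, 2.1, 7.1]
grip_width: 12.1
finger_force: 30.0
```

Contact is felt, so let go and rise.

>>> {"api": "servo_tool", "payload": {"deltas": [[[0, 0, 0], [0, 0, 0]], [[0, 0, 0], [0, 0, 0]], [[0, 0, 0], [0, 0, 0]], [[0, 0, 0], [0, 0, 0]], [[0, 0, 0], [0, 0, 0]], [[0, 0, 0], [0, 0, 0]], [[0, 0, -0.01], [0, 0, 0]], [[0, 0, -0.02], [0, 0, 0]], [[0, 0, -0.03], [0, 0, 0]], [[0, 0, -0.03], [0, 0, 0]], [[0, 0, -0.02], [0, 0, 0]], [[0, 0, 0], [0, 0, 0]]], "fingers": 1}}

```text
time: 14.7
tool_pos: [465.6, -322.2, 239.6]
tcp_rot: [3.138, 0.003, 1.571]
contact_force: [1.0, -0.3, 0.6]
grip_width: 91.7
finger_force: 0.0
```

>>> {"api": "servo_tool", "payload": {"deltas": [[[0.02, -0.005, 0], [0, 0, 0]], [[0.035, -0.01, 0], [0, 0, 0]], [[0.045, -0.01, 0], [0, 0, 0]], [[0.045, -0.01, 0], [0, 0, 0]], [[0.045, -0.01, 0], [0, 0, 0]], [[0.045, -0.01, 0], [0, 0, 0]], [[0.045, -0.01, 0], [0, 0, 0]], [[0.045, 0, 0], [0, 0, 0]], [[0.045, 0, 0], [0, 0, 0]], [[0.045, 0, 0], [0, 0, 0]], [[0.045, 0, 0], [0, 0, 0]], [[0.045, 0, 0], [0, 0, 0]], [[0.045, 0, 0], [0, 0, 0]], [[0.035, 0, 0], [0, 0, 0]], [[0.02, 0, 0], [0, 0, 0]], [[0, 0, 0], [0, 0, 0]]]}}

```text
time: 16.7
tool_pos: [399.4, 284.1, 236.5]
tcp_rot: [-3.14, 0.001, 1.573]
contact_force: [-0.0, -0.1, -0.4]
grip_width: 91.9
finger_force: 0.0
```

```bash
python3 - <<'E'
from h import *
a=snap("top","t2");b=snap("side","s2")
A=cv2.resize(a[105:245,200:430,::-1],None,fx=3.4,fy=3.4,interpolation=cv2.INTER_CUBIC)
cv2.imwrite('pics/tc2.png',A[:,:780])
B=cv2.resize(b[145:405,200:440,::-1],None,fx=2.3,fy=2.3,interpolation=cv2.INTER_CUBIC)
cv2.imwrite('pics/sc2.png',B);print(bot.get_obs()["tool_pos"])
E
```

```text
[399.6312242  282.79457696 236.84792103]
```

View pics/tc2.png

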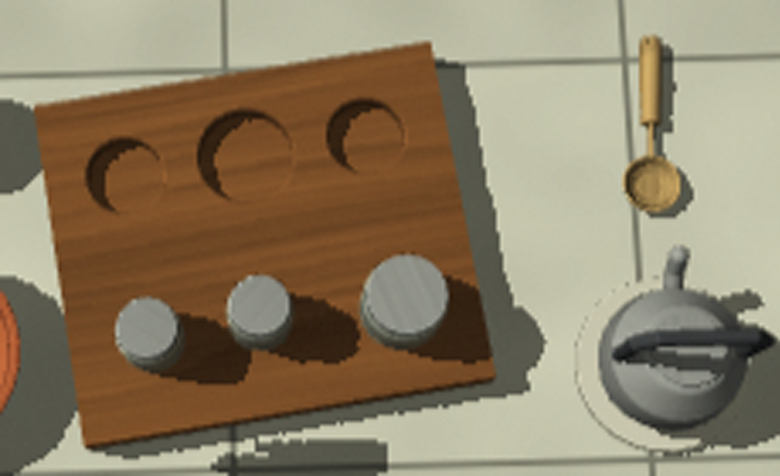

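View pics/sc2.png

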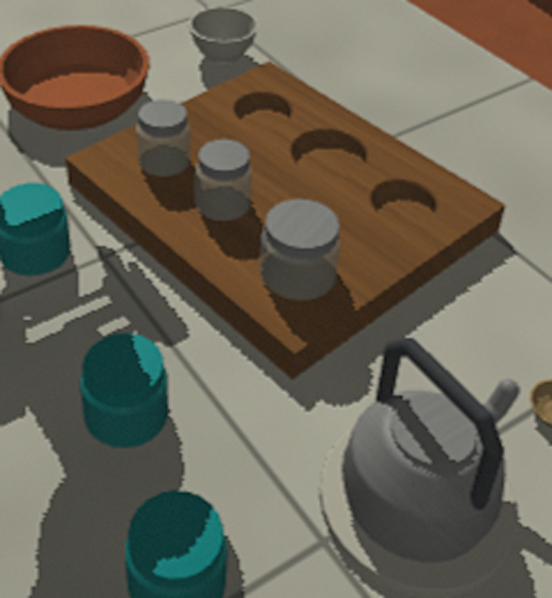

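Both views show the kettle upright on the trivet. Well mouths in the top crop are at left (126,176), middle (245,156) and right (366,135). In the side crop their columns are about 262, 329 and 403.

```bash
python3 - <<'E'
from h import *
T=lambda u,v:(199.65+u/3.4,104.65+v/3.4)
S=lambda u,v:(199.6+u/2.3,144.6+v/2.3)
W={k:onz("top",*T(*p),35) for k,p in dict(l=(126,176),m=(245.5,156.5),r=(366,135.5)).items()}
for k in W:
    s=proj("side",W[k]);print(k,W[k].round(1),"side crop",((s-[199.6,144.6])*2.3).round(1))
for k,t,s in [("a",(147,327),(162,117)),("b",(259,304),(224,160)),("L",(405,294),(302,226))]:
    p,g=tri("top",T(*t),"side",S(*s));print(k,p.round(1),g.round(1),onz("top",*T(*t),96).round(1))
# cap ellipses by grey mask in the top view
im=cv2.imread('pics/t2.png');hsv=cv2.cvtColor(im,cv2.COLOR_BGR2HSV)
m=cv2.inRange(hsv[100:240,205:350],(0,0,115),(180,60,255));n,l,st,c=cv2.connectedComponentsWithStats(m)
for i in range(1,n):
    if 100<st[i,4]<1500:print(st[i],(c[i]+[205,100]).round(1),onz("top",*(c[i]+[205,100]),97).round(1))
E
```

```text
l [636.8 135.1  35. ] side crop [263.1 106.9]
m [651.2  31.9  35. ] side crop [328.5 149.8]
r [667.  -72.4  35. ] side crop [404.1 198.4]
a [493.5 115.   88. ] 2.9 [493.4 113.8  96. ]
b [510.7  23.8  85.5] 2.3 [509.7  23.2  96. ]
L [516.2 -95.3  87.6] 0.5 [514.7 -94.7  96. ]
[  0  56  13  40 333] [210.2 175.6] [566.3 203.2  97. ]
[101  80  26  23 445] [318.7 191.2] [514.3 -94.3  97. ]
[ 62  86  18  17 248] [275.4 194.3] [508.9  24.4  97. ]
[ 29  93  18  17 247] [242.3 201. ] [492.8 115.4  97. ]
[ 71 121  74  19 755] [324.2 231.6] [ 402.9 -104.6   97. ]
[ 36 134  38   6 111] [262.5 237.4] [391.7  62.2  97. ]
```

>>> {"api": "servo_tool", "payload": {"deltas": [[[-0.0085, 0.0044, 0], [0, 0, 0]], [[-0.02, 0.011, 0], [0, 0, 0]], [[-0.028, 0.0156, 0], [0, 0, 0]], [[-0.028, 0.0156, 0], [0, 0, 0]], [[-0.028, 0.0156, 0], [0, 0, 0]], [[-0.028, 0.0156, 0], [0, 0, 0]], [[-0.02, 0.011, 0], [0, 0, 0]], [[-0.008, 0.0046, 0], [0, 0, 0]], [[0, 0, 0.01], [0, 0, 0]], [[0, 0, 0.02], [0, 0, 0]], [[0, 0, 0.02], [0, 0, 0]], [[0, 0, 0.02], [0, 0, 0]], [[0, 0, 0.02], [0, 0, 0]], [[0, 0, 0.02], [0, 0, 0]], [[0, 0, 0.01], [0, 0, 0]], [[0, 0, 0], [0, 0, 0]]]}}

```text
time: 18.8
tool_pos: [492.7, 115.3, 116.9]
tcp_rot: [-3.14, -0.0, 1.571]
contact_force: [-0.4, -0.1, 0.7]
grip_width: 92.0
finger_force: 0.0
```

>>> {"api": "servo_tool", "payload": {"deltas": [[[0, 0, 0.01], [0, 0, 0]], [[0, 0, 0.018], [0, 0, 0]], [[0, 0, 0.018], [0, 0, 0]], [[0, 0, 0.014], [0, 0, 0]], [[0, 0, 0.008], [0, 0, 0]], [[0, 0, 0.0025], [0, 0, 0]], [[0, 0, 0], [0, 0, 0]]]}}

```text
time: 19.68
tool_pos: [493.7, 114.9, 47.2]
tcp_rot: [3.141, -0.0, 1.571]
contact_force: [0.5, -0.2, 1.0]
grip_width: 91.9
finger_force: 0.0
```

>>> {"api": "servo_tool", "payload": {"deltas": [[[0, 0, 0], [0, 0, 0]], [[0, 0, 0], [0, 0, 0]], [[0, 0, 0], [0, 0, 0]], [[0, 0, 0], [0, 0, 0]], [[0, 0, 0], [0, 0, 0]], [[0, 0, 0], [0, 0, 0]], [[0, 0, 0], [0, 0, 0]], [[0, 0, 0], [0, 0, 0]]], "fingers": 0}}

```text
time: 20.68
tool_pos: [493.5, 114.9, 47.1]
tcp_rot: [3.141, -0.0, 1.571]
contact_force: [-0.2, -0.6, 1.9]
grip_width: 55.2
finger_force: 30.0
```

>>> {"api": "servo_tool", "payload": {"deltas": [[[0.0005, 0.0036, 0], [0, 0, 0]], [[0.001, 0.0072, 0], [0, 0, 0]], [[0.0015, 0.0109, 0], [0, 0, 0]], [[0.0021, 0.0145, 0], [0, 0, 0]], [[0.0021, 0.0145, 0], [0, 0, 0]], [[0.0021, 0.0145, 0], [0, 0, 0]], [[0.0021, 0.0145, 0], [0, 0, 0]], [[0.0021, 0.0145, 0], [0, 0, 0]], [[0.0021, 0.0145, 0], [0, 0, 0]], [[0.0021, 0.0145, 0], [0, 0, 0]], [[0.0015, 0.0109, 0], [0, 0, 0]], [[0.001, 0.0072, 0], [0, 0, 0]], [[0.0005, 0.0036, 0], [0, 0, 0]], [[0, 0, 0], [0, 0, 0]], [[0, 0, 0], [0, 0, 0]]]}}

```text
time: 22.55
tool_pos: [638.0, 135.6, 46.7]
tcp_rot: [-3.141, -0.0, 1.571]
contact_force: [-0.8, 0.3, -1.9]
grip_width: 55.1
finger_force: 30.0
```

>>> {"api": "servo_tool", "payload": {"deltas": [[[0, 0, 0], [0, 0, 0]], [[0, 0, 0], [0, 0, 0]], [[0, 0, 0], [0, 0, 0]], [[0, 0, 0], [0, 0, 0]]], "fingers": 0.7}}

```text
time: 23.05
tool_pos: [638.4, 135.6, 47.2]
tcp_rot: [3.141, -0.0, 1.571]
contact_force: [0.4, 1.1, 0.6]
grip_width: 64.5
finger_force: 0.0
```

```bash
python3 - <<'E'
from h import *
b=snap("side","s3");B=cv2.resize(b[145:285,220:440,::-1],None,fx=3.5,fy=3.5,interpolation=cv2.INTER_CUBIC)
cv2.imwrite('pics/sc3.png',B)
for z in(0,16):print(z,[((proj("side",[638,135,35-16+z+h])-[219.65,144.65])*3.5).round() for h in(0,62)])
E
```

```text
0 [array([331., 179.]), array([334., 111.])]
16 [array([332., 162.]), array([335.,  93.])]
```

View pics/sc3.png

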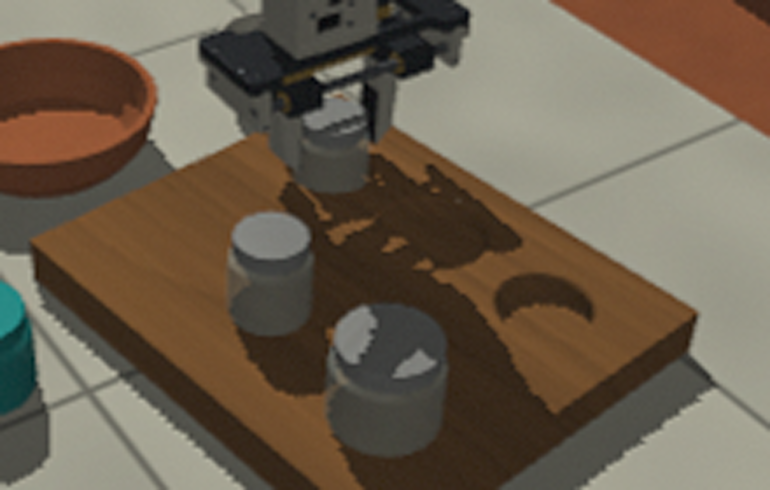

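The jar's cap is at crop (335,116). I predicted 111 if seated and 93 if not, so it is in the well. Next is the large jar.

>>> {"api": "servo_tool", "payload": {"deltas": [[[0, 0, 0], [0, 0, 0]], [[0, 0, 0], [0, 0, 0]], [[0, 0, 0], [0, 0, 0]], [[0, 0, 0], [0, 0, 0]], [[0, 0, -0.01], [0, 0, 0]], [[0, 0, -0.02], [0, 0, 0]], [[0, 0, -0.03], [0, 0, 0]], [[0, 0, -0.02], [0, 0, 0]], [[0, 0, -0.01], [0, 0, 0]]], "fingers": 1}}

```text
time: 24.22
tool_pos: [639.0, 135.7, 139.1]
tcp_rot: [3.139, -0.0, 1.571]
contact_force: [-0.2, -0.8, -0.1]
grip_width: 91.6
finger_force: 0.0
```

>>> {"api": "servo_tool", "payload": {"deltas": [[[-0.01, -0.005, 0], [0, 0, 0]], [[-0.025, -0.014, 0], [0, 0, 0]], [[-0.035, -0.019, 0], [0, 0, 0]], [[-0.04, -0.021, 0], [0, 0, 0]], [[-0.04, -0.021, 0], [0, 0, 0]], [[-0.035, -0.019, 0], [0, 0, 0]], [[-0.025, -0.014, 0], [0, 0, 0]], [[-0.015, -0.008, 0], [0, 0, 0]], [[-0.0052, -0.0028, 0], [0, 0, 0]], [[0, 0, 0], [0, 0, 0]], [[0, 0, 0], [0, 0, 0]]]}}

```text
time: 25.6
tool_pos: [514.8, -93.9, 136.9]
tcp_rot: [3.142, -0.0, 1.572]
contact_force: [-0.4, 0.5, 0.1]
grip_width: 91.7
finger_force: 0.0
```

>>> {"api": "servo_tool", "payload": {"deltas": [[[-0.0005, 0, 0.01], [0, 0, 0]], [[0, 0, 0.02], [0, 0, 0]], [[0, 0, 0.02], [0, 0, 0]], [[0, 0, 0.018], [0, 0, 0]], [[0, 0, 0.014], [0, 0, 0]], [[0, 0, 0.006], [0, 0, 0]], [[0, 0, 0.002], [0, 0, 0]], [[0, 0, 0], [0, 0, 0]]]}}

```text
time: 26.6
tool_pos: [514.8, -95.2, 47.3]
tcp_rot: [3.141, 0.0, 1.571]
contact_force: [-0.7, 0.0, 0.0]
grip_width: 92.1
finger_force: 0.0
```

>>> {"api": "servo_tool", "payload": {"deltas": [[[0, 0, 0], [0, 0, 0]], [[0, 0, 0], [0, 0, 0]], [[0, 0, 0], [0, 0, 0]], [[0, 0, 0], [0, 0, 0]], [[0, 0, 0], [0, 0, 0]], [[0, 0, 0], [0, 0, 0]]], "fingers": 0}}

```text
time: 27.35
tool_pos: [514.7, -95.2, 47.3]
tcp_rot: [3.141, 0.0, 1.571]
contact_force: [-0.7, -0.5, 4.3]
grip_width: 71.9
finger_force: 30.0
```

>>> {"api": "servo_tool", "payload": {"deltas": [[[0, 0.006, 0], [0, 0, 0]], [[0, 0.012, 0], [0, 0, 0]], [[0, 0.015, 0], [0, 0, 0]], [[0, 0.015, 0], [0, 0, 0]], [[0.0055, 0.0095, 0], [0, 0, 0]], [[0.0105, 0.0075, 0], [0, 0, 0]], [[0.0115, 0.008, 0], [0, 0, 0]], [[0.0115, 0.008, 0], [0, 0, 0]], [[0.0115, 0.008, 0], [0, 0, 0]], [[0.0115, 0.008, 0], [0, 0, 0]], [[0.0115, 0.008, 0], [0, 0, 0]], [[0.0115, 0.008, 0], [0, 0, 0]], [[0.0115, 0.008, 0], [0, 0, 0]], [[0.0115, 0.008, 0], [0, 0, 0]], [[0.009, 0.005, 0], [0, 0, 0]], [[0.006, 0.003, 0], [0, 0, 0]], [[0.0025, 0.001, 0], [0, 0, 0]], [[0, 0, 0], [0, 0, 0]], [[0, 0, 0], [0, 0, 0]]]}}

```text
time: 29.72
tool_pos: [652.1, 30.3, 46.5]
tcp_rot: [-3.141, -0.0, 1.571]
contact_force: [0.6, 0.4, -2.5]
grip_width: 71.5
finger_force: 30.0
```

Weight hangs on the gripper (-2.5 N), so it is over the well. Release, open, rise, and go to small_b.

>>> {"api": "servo_tool", "payload": {"deltas": [[[0, 0, 0], [0, 0, 0]], [[0, 0, 0], [0, 0, 0]], [[0, 0, 0], [0, 0, 0]], [[0, 0, 0], [0, 0, 0]]], "fingers": 1}}

```text
time: 30.22
tool_pos: [652.6, 30.4, 47.2]
tcp_rot: [3.141, -0.0, 1.571]
contact_force: [-0.6, 0.5, 0.0]
grip_width: 91.7
finger_force: 0.0
```

```bash
python3 - <<'E'
from h import *
b=snap("side","s4");B=cv2.resize(b[145:285,220:440,::-1],None,fx=3.5,fy=3.5,interpolation=cv2.INTER_CUBIC)
cv2.imwrite('pics/sc4.png',B)
for z in(0,16):print(z,[((proj("side",[652.5,31,35-16+z+h])-[219.65,144.65])*3.5).round() for h in(0,62)])
E
```

```text
0 [array([430., 245.]), array([438., 176.])]
16 [array([432., 228.]), array([440., 157.])]
```

View pics/sc4.png

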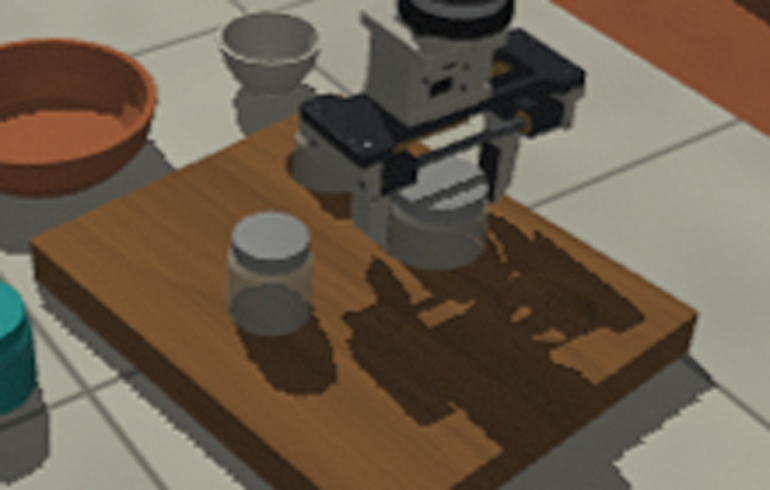

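The large cap is at crop (442,184), against 176 predicted if seated and 157 if not, so it is in the middle well. Small_b is at (271,237), unmoved.

>>> {"api": "servo_tool", "payload": {"deltas": [[[0, 0, -0.01], [0, 0, 0]], [[0, 0, -0.02], [0, 0, 0]], [[0, 0, -0.03], [0, 0, 0]], [[0, 0, -0.02], [0, 0, 0]], [[0, 0, -0.01], [0, 0, 0]], [[-0.001, -0.012, 0], [0, 0, 0]], [[-0.001, -0.024, 0], [0, 0, 0]], [[-0.001, -0.03, 0], [0, 0, 0]], [[-0.001, -0.03, 0], [0, 0, 0]], [[-0.001, -0.024, 0], [0, 0, 0]], [[-0.001, -0.016, 0], [0, 0, 0]], [[-0.0007, -0.0068, 0], [0, 0, 0]], [[0, 0, 0], [0, 0, 0]]]}}

```text
time: 31.9
tool_pos: [509.8, 23.7, 137.1]
tcp_rot: [3.141, -0.0, 1.571]
contact_force: [-0.1, 0.6, 1.1]
grip_width: 91.9
finger_force: 0.0
```

>>> {"api": "servo_tool", "payload": {"deltas": [[[0, 0, 0.01], [0, 0, 0]], [[0, 0, 0.02], [0, 0, 0]], [[0, 0, 0.02], [0, 0, 0]], [[0, 0, 0.018], [0, 0, 0]], [[0, 0, 0.014], [0, 0, 0]], [[0, 0, 0.006], [0, 0, 0]], [[0, 0, 0.002], [0, 0, 0]], [[0, 0, 0], [0, 0, 0]]]}}

```text
time: 32.9
tool_pos: [510.0, 23.7, 47.3]
tcp_rot: [3.141, 0.0, 1.571]
contact_force: [0.2, 0.0, 0.0]
grip_width: 92.0
finger_force: 0.0
```

>>> {"api": "servo_tool", "payload": {"deltas": [[[0, 0, 0], [0, 0, 0]], [[0, 0, 0], [0, 0, 0]], [[0, 0, 0], [0, 0, 0]], [[0, 0, 0], [0, 0, 0]], [[0, 0, 0], [0, 0, 0]], [[0, 0, 0], [0, 0, 0]], [[0, 0, 0], [0, 0, 0]], [[0, 0, 0], [0, 0, 0]]], "fingers": 0}}

```text
time: 33.9
tool_pos: [509.7, 23.7, 47.1]
tcp_rot: [3.142, -0.0, 1.571]
contact_force: [0.4, -0.9, 2.2]
grip_width: 55.2
finger_force: 30.0
```

>>> {"api": "servo_tool", "payload": {"deltas": [[[-0.005, 0, 0], [0, 0, 0]], [[-0.01, 0, 0], [0, 0, 0]], [[-0.013, 0, 0], [0, 0, 0]], [[-0.013, 0, 0], [0, 0, 0]], [[-0.013, 0, 0], [0, 0, 0]], [[-0.013, 0, 0], [0, 0, 0]], [[-0.013, 0, 0], [0, 0, 0]], [[-0.01, 0, 0], [0, 0, 0]], [[-0.0067, 0, 0], [0, 0, 0]], [[0, 0, 0], [0, 0, 0]]]}}

```text
time: 35.15
tool_pos: [509.8, -74.0, 47.1]
tcp_rot: [3.141, 0.001, 1.571]
contact_force: [-0.3, -2.9, 4.3]
grip_width: 55.8
finger_force: 30.0
```

>>> {"api": "servo_tool", "payload": {"deltas": [[[0, 0.005, 0], [0, 0, 0]], [[0, 0.012, 0], [0, 0, 0]], [[0, 0.016, 0], [0, 0, 0]], [[0, 0.016, 0], [0, 0, 0]], [[0, 0.016, 0], [0, 0, 0]], [[0, 0.016, 0], [0, 0, 0]], [[0, 0.016, 0], [0, 0, 0]], [[0, 0.016, 0], [0, 0, 0]], [[0, 0.016, 0], [0, 0, 0]], [[0, 0.013, 0], [0, 0, 0]], [[0, 0.009, 0], [0, 0, 0]], [[0, 0.005, 0], [0, 0, 0]], [[0, 0.0016, 0], [0, 0, 0]], [[0, 0, 0], [0, 0, 0]], [[0, 0, 0], [0, 0, 0]]]}}

```text
time: 37.02
tool_pos: [667.0, -73.0, 46.7]
tcp_rot: [-3.141, -0.0, 1.571]
contact_force: [-0.4, 0.1, -1.4]
grip_width: 55.5
finger_force: 30.0
```

>>> {"api": "servo_tool", "payload": {"deltas": [[[0, 0, 0], [0, 0, 0]], [[0, 0, 0], [0, 0, 0]], [[0, 0, 0], [0, 0, 0]], [[0, 0, 0], [0, 0, 0]], [[0, 0, 0], [0, 0, 0]], [[0, 0, 0], [0, 0, 0]], [[0, 0, -0.01], [0, 0, 0]], [[0, 0, -0.02], [0, 0, 0]], [[0, 0, -0.03], [0, 0, 0]], [[0, 0, -0.03], [0, 0, 0]], [[0, 0, -0.03], [0, 0, 0]], [[0, 0, -0.02], [0, 0, 0]], [[0, 0, -0.01], [0, 0, 0]]], "fingers": 1}}

```text
time: 38.65
tool_pos: [667.8, -73.1, 199.1]
tcp_rot: [3.139, 0.001, 1.571]
contact_force: [0.0, -0.3, 0.3]
grip_width: 91.7
finger_force: 0.0
```

>>> {"api": "servo_tool", "payload": {"deltas": [[[0.01, -0.01, 0], [0, 0, 0]], [[0.02, -0.02, 0], [0, 0, 0]], [[0.03, -0.025, 0], [0, 0, 0]], [[0.03, -0.025, 0], [0, 0, 0]], [[0.03, -0.025, 0], [0, 0, 0]], [[0.03, -0.025, 0], [0, 0, 0]], [[0.03, -0.025, 0], [0, 0, 0]], [[0.03, -0.025, 0], [0, 0, 0]], [[0.03, -0.025, 0], [0, 0, 0]], [[0.03, -0.025, 0], [0, 0, 0]], [[0.03, -0.02, 0], [0, 0, 0]], [[0.03, -0.01, 0], [0, 0, 0]], [[0.03, 0, 0], [0, 0, 0]], [[0.02, 0, 0], [0, 0, 0]], [[0.01, 0, 0], [0, 0, 0]], [[0, 0, 0], [0, 0, 0]]]}}

```text
time: 40.65
tool_pos: [407.3, 317.0, 196.8]
tcp_rot: [-3.141, 0.0, 1.571]
contact_force: [0.3, 0.4, -0.4]
grip_width: 92.0
finger_force: 0.0
```

```bash
python3 - <<'E'
from h import *
a=snap("top","t5");b=snap("side","s5")
A=cv2.resize(a[105:245,200:430,::-1],None,fx=1.74,fy=1.74,interpolation=cv2.INTER_CUBIC)
B=cv2.resize(b[145:405,220:440,::-1],None,fx=1.8,fy=1.8,interpolation=cv2.INTER_CUBIC)
A=cv2.copyMakeBorder(A,0,B.shape[0]-A.shape[0],0,0,cv2.BORDER_CONSTANT);cv2.imwrite('pics/fin.png',np.hstack([A,B])[:,:798])
hsv=cv2.cvtColor(a[:,:,::-1].copy(),cv2.COLOR_BGR2HSV)
m=cv2.inRange(hsv[100:240,205:350],(0,0,115),(180,60,255));n,l,st,c=cv2.connectedComponentsWithStats(m)
for i in range(1,n):
    if 100<st[i,4]<1500:print(st[i],onz("top",*(c[i]+[205,100]),81).round(1))
for w in([638,135],[652.5,31],[667.3,-73]):print([((proj("side",w+[z])-[219.75,144.75])*1.8+[A.shape[1],0]).round() for z in(81,97)])
E
```

```text
[ 94  32  19  18 232] [665.1 -71.7  81. ]
[ 56  35  23  22 395] [653.4  30.9  81. ]
[ 22  44  17  17 224] [637.6 135.8  81. ]
[  0  56  13  40 333] [570.1 205.7  81. ]
[ 82 121  63  19 841] [ 402.7 -101.8   81. ]
[array([572.,  57.]), array([572.,  48.])]
[array([625.,  90.]), array([626.,  80.])]
[array([685., 128.]), array([687., 118.])]
```

View pics/fin.png

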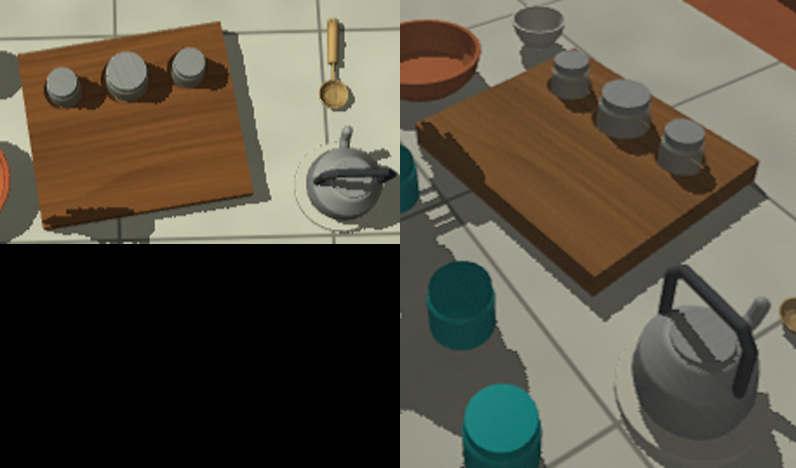

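The side caps sit at (572,60), (625,95) and (685,132), matching the seated predictions of rows 57, 90 and 128. All three jars are upright in their wells and the kettle stands on the trivet. Handing in.

```bash
python3 -c "
from plant import bot
print(bot.close_job())"
```

```text
the job is handed in; nothing more can be done
None
```

The job is handed in after about 41 s of robot time: the last pictures show the kettle upright on the trivet and all three jars seated in wells of their own size; the hand-in gave no verdict.

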